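Load a counting chamber under the stage clip

ROBOT

A 7-joint arm with a two-finger parallel gripper is mounted at the origin on the work surface. World frame = base frame: x ahead of the robot, y to its left, z up, the work surface at z = 0. Lengths are in m, angles in rad, forces in N, time in s.
With the tool pointing down it reaches from about 0.425 to 0.95 m from the base axis. Payload 4.7 kg.
Tool frame: the origin (TCP) lies midway between the tips of the shut fingers; the grasp point (between the pads) lies 19 mm behind it; z points along the fingers, y is the direction in which the jaws open and shut (so a half turn about z gives the same grasp; the last joint's range is limited). The gripper opens to 87 mm and grips with 3 to 60 N. Pads are 19 mm wide; open, the fingers measure 117 mm over their backs; the gripper's body (75 mm by 190 mm) begins 51 mm behind the grasp point.
Start: joints at [-1.18, 0.469, -0.049, 1.532, 0.024, 1.141, -0.082], TCP at [0.275, 0.616, 0.223] pointing down, gripper open.
Joint ranges: [-2.59, 2.59], [-0.33, 1.99], [-1.39, 1.29], [0.1, 2.45], [-1.04, 4.18], [0.21, 1.99], [-2.66, 2.66]. Speed limits (rad/s): [2.57, 2.57, 3.14, 3.14, 3.14, 3.14, 3.14].

INTERFACE

Orientations are given as a unit quaternion [x, y, z, w].
In Python, from cell import status, get_image, camera_params, workorder gives the robot as it stands.
- The arm moves only by the tool send_rows, never from a script. Its argument "deltas" is a list of rows, each an object of numbers: "wx", "wy", "wz": the turn, a rotation vector about the tool's x, y, z scaled (see below); "x", "y", "z": the shift along the tool's x, y, z scaled (see below); "fingers": the opening, from 0 (shut) to 1 (fully open). In form: [{"wx": .., "wy": .., "wz": .., "x": .., "y": .., "z": .., "fingers": ..}, ...]. A call has 1 to 10 rows; each row shifts and turns the pose as measured when the row begins, along the tool's axes as they then stand; what a row does not reach is not made up. The controller multiplies each number of a shift by 0.06 m and each number of a turn by 4 degrees. A row lasts 1/8 s, in which the tool goes at most 62.5 mm and 10.7 degrees, less where a joint would pass 70% of its speed; a pose out of reach is approached as far as the arm can. A call with a number of a shift or a turn outside -1 to 1 is refused whole. A call with a gripper value outside its range is refused whole. The fingers move at their own pace and stop on an object; the grip force is fixed at half the most. Time passes only in rows, so rows that do not move let the fingers close. It gives the time, the measured TCP pose, the force and the opening at its end, in the units of the state.
- status.state(): the state, without advancing time (a new reading comes with each control period).
- get_image(name): name is "scene" or "top"; returns the picture (480x640x3 uint8, blue, green, red); there is no depth.
- camera_params(name): a dict with "K" (3x3 intrinsics, pixels), "R" (3x3) and "t" (3): a world point X has camera coordinates R X + t. Camera axes: x right, y down, z forward; pixel columns grow to the right and rows downward; lengths in m; the calibration is good to about 2 mm. A picture is of the moment at which its call begins. camera_params takes no time and is no camera call.
- workorder.job_done(): hands the job in, once; it reports no verdict.
The state is a dict: "time_s": time; "joints": joint angles; "joint_velocities": joint speeds; "tau": joint torques, N m; "eef_pos": TCP position; "tcp_rot": TCP orientation; "ft_force": force on the tool from outside, world axes, zero at the start; "torque": the same for the moment, N m; "width": finger opening in m.
Only numpy, scipy, OpenCV 4.12 (cv2) and the standard library are available. Lean on these libraries where they do the work, as an engineer would, in place of code of your own. Each camera call takes 0.05 s, during which the arm holds its last target. There are 200 camera calls.

TASK

Load the glass counting chamber into the imager: lift the stage's spring clip by its knob until it stays up by itself, slide the chamber flat along the stage between the rails until it meets the adjustable stop, and press it home there with about 6 newtons for half a second (never more than 10). Then bring the clip down slowly by its knob, never letting it snap, so that it rests gently on the glass (never more than 20 newtons) and holds the chamber fully home. Leave the other things on the bench where they are.

Things in the scene. Friction and masses are not known exactly. Their poses are not given: they have to be found in the camera images.
- imager: low white desktop imager, fixed, 230 x 140 x 60 mm, with a flat black stage on top (z 0.060, from x -0.125 to 0.105). Origin: under its centre line; x is the loading direction (to stop and hinge), z up. Loading channel along x at y = 0: steel rails 4 mm high, 37 mm apart, x 0.012 to 0.044, with a mouth flaring from x 0. Below x -0.002 only the clip's knob end is over the stage.
- hinge_axis (a point): middle of the clip's hinge axis, fixed at x 0.075, y 0, z 0.076 of the imager; the clip turns about y. Between rails and hinge is the adjustable end stop, a steel bar 30 mm wide, 4 mm high, screwed down across the channel: its face lies between x 0.028 and 0.048 of the imager, is not measured, and it must be felt for (pressing down too loses push to friction).
- clip (a joint): clip angle in rad: 0 down on the bare stage, about 0.095 down on the chamber, 1.25 fully up (limit). An over-centre spring drives it shut below about 0.75 (0.36 N m at 0, or 4.4 N at the knob, falling evenly to 0; some 5 N at the foot on the chamber) and open above 0.75: it stays at either end by itself and jumps if let go in between.
- clip_foot (a point): steel spring clip reaching from the hinge towards the loading side: a leaf 10 mm wide, a cross bar (foot, 8 mm thick, 20 mm long along y) 63 mm from the hinge axis that bears on the chamber, then an upright stem with a ball knob. This point: centre of the foot. When up it stands clear above the channel.
- clip_knob (a point): centre of the clip's bright metal ball knob, 16 mm across on a 5.6 mm stem, the grip for lifting and lowering; 82.5 mm from the hinge axis (80 mm to the loading side and 20 mm above it when the joint reads 0); rising, it moves on that arc up and in the loading direction. Can be pinched from above, across y.
- chamber_center (a point): centre of the counting chamber, a glass plate 76 x 34 x 6 mm (x along its length, z up, 30 to 60 g), flat on the bench at the start; either end may go first. Home, its end touches the stop, its centre 38 mm before the stop's face; 3 mm of play in all between the rails. A firm grip (20 N) across the width, 12 mm from the trailing end, clears the rails.
- dish: shallow round culture dish with a lid, 63 mm across and 15 mm high, a bystander; origin under its centre.
- reagent: small brown bottle, 48 mm across and 100 mm high, a bystander; origin under its centre.
- counter: round metal tally counter, 48 mm across and 24 mm high, a bystander; origin under its centre.

How it is judged:
On the way, in this order (a step that is already met when the one before it is completed fails the run):
1. the clip is up and stays up, the chamber not yet in the channel (value of joint clip above 1.1 rad and contact force between the fingers and clip below 0.1 N and horizontal distance between chamber_center and stop above 0.06 m), for 0.2 s.
2. with the clip up, the chamber lies between the rails and is pressed against the stop with 3 N or more (value of joint clip above 1 rad and contact force between chamber and stop above 3 N and y of chamber_center in the frame of stop between -0.004 and 0.004 m and z of chamber_center in the frame of stop below 0.007 m), for 0.2 s.
At the end, for the whole second after the job is handed in: The chamber lies flat between the rails, within 2 mm of the stop, square to it within 0.12 rad and within 4 mm of the channel's centre line; the clip is down on it (joint 0.06 to 0.14) and presses it with more than 1.5 N; all at rest (x of chamber_center in the frame of stop between -0.04 and -0.0355 m and y of chamber_center in the frame of stop between -0.004 and 0.004 m and z of chamber_center in the frame of stop below 0.005 m and angle between chamber_center's own z axis and vertical below 0.06 rad and angle between the x axis of chamber_center and the x axis of stop, either way round below 0.12 rad and contact force between clip and chamber above 1.5 N and value of joint clip between 0.06 and 0.14 rad and linear speed of chamber below 0.01 m/s); the robot touches nothing.
It fails at once if the chamber is pressed on the stop with more than 10 N (contact force between chamber and stop above 10 N).
It fails at once if the clip presses on the glass with more than 20 N (contact force between clip and chamber above 20 N).
It fails at once if the clip snaps shut (falls faster than 2.5 rad/s while more than 0.2 rad up) (value of joint clip above 0.2 rad and velocity of joint clip below -2.5 rad/s).
It fails at once if a bystander is moved by more than 20 mm (distance of any of dish, reagent, counter from where it was at the start of the episode above 0.02 m).
It also fails if it takes over 70 s, if anything falls off the work surface, if the arm or the gripper's body presses on something with over 40 N, if the wrist force passes 120 N, or if a joint passes its speed limit or range.

## Working session

There is one attempt and no reset: what is moved stays moved. The work goes in short steps, Python scripts to look and compute and a tool call to move; the robot and the scene stay as the last step left them, time stands still between calls to the robot, and variables do not carry over. Pictures are saved under pics/ and viewed, about 8 in all and at most 12, crops included, and the job is handed in when it is done.

Besides the shell and the picture viewer there is one more tool, called after ">>>" by a JSON object that holds its "method" and its "body". send_rows: Moves the arm, as the interface text tells. Shifts and turns lie within -1 to 1; 1 stands for 0.06 m of shift or 4 degrees of turn. Its arguments: {"type":"object","properties":{"deltas":{"type":"array","items":{"type":"object","properties":{"wx":{"type":"number"},"wy":{"type":"number"},"wz":{"type":"number"},"x":{"type":"number"},"y":{"type":"number"},"z":{"type":"number"},"fingers":{"type":"number"}}}}},"required":["deltas"]}

```bash
mkdir -p pics; ls
python3 - <<'E'
from cell import status,get_image,camera_params
import cv2,numpy as np
s=status.state();print(s)
for n in("scene","top"):
    cv2.imwrite(f"pics/{n}0.png",get_image(n));p=camera_params(n);print(n,p, -np.array(p['R']).T@np.array(p['t']))
E
```

```text
pics
{'time_s': 0.0, 'joints': array([-1.17989185,  0.46945051, -0.04859849,  1.53367985,  0.02408017,
        1.14098594, -0.08229783]), 'joint_velocities': array([ 0.00057217, -0.00080758, -0.00013316,  0.00056703,  0.00070602,
        0.00145852, -0.00085388]), 'tau': array([-4.94301021e-04, -5.07965505e+01, -8.08636495e-02, -2.36151141e+01,
       -6.14163699e-02,  3.77935648e-02,  1.72710274e-04]), 'eef_pos': array([0.27485968, 0.61585592, 0.22149927]), 'tcp_rot': array([ 2.08350308e-01,  9.78053787e-01, -9.53150500e-04, -1.77116209e-04]), 'ft_force': array([-0.52867008, -0.38378113, -0.50172432]), 'torque': array([-0.06349393,  0.03168656, -0.00847111]), 'width': 0.08701365564356593}
scene {'K': array([[515.55539076,   0.        , 309.50396465],
       [  0.        , 515.55539076, 245.74009949],
       [  0.        ,   0.        ,   1.        ]]), 'R': array([[ 0.87256327,  0.48849017,  0.00327008],
       [ 0.28134236, -0.49705151, -0.82084485],
       [-0.39934925,  0.71715908, -0.57114187]]), 't': array([-0.51405577, -0.09094252,  1.22256909])} [ 0.96236422 -0.67086845  0.62529169]
top {'K': array([[439.30972235,   0.        , 319.66279654],
       [  0.        , 439.30972235, 244.49779568],
       [  0.        ,   0.        ,   1.        ]]), 'R': array([[-0.00846622, -0.99995986, -0.00293286],
       [-0.99513366,  0.00871323, -0.09814829],
       [ 0.09816991,  0.00208764, -0.99516748]]), 't': array([0.0219709 , 0.58278782, 0.90363341])} [0.49142818 0.01500559 0.95653065]
```

View pics/scene0.png

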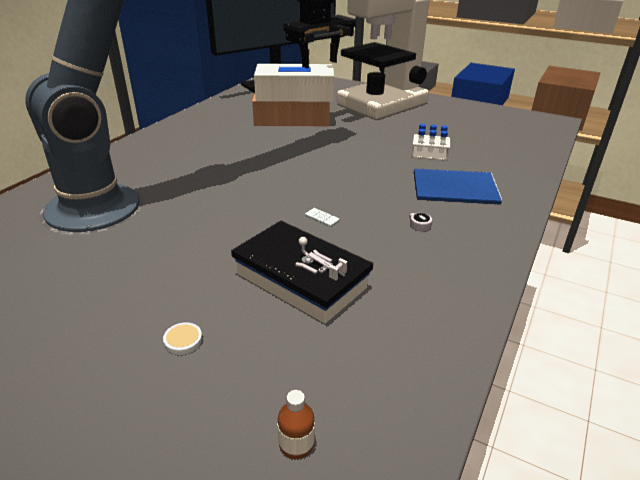

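View pics/top0.png

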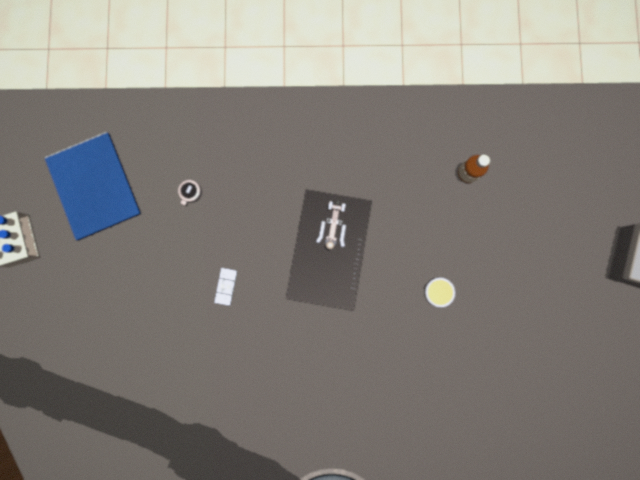

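The scene view shows the imager near (302,268) with the knob at about (303,241), and the chamber at (322,217). In the top view the knob is at (330,244) and the chamber at (226,286). I'll enlarge both.

Run:
```python
import cv2,numpy as np
t=cv2.imread("pics/top0.png");s=cv2.imread("pics/scene0.png")
def crop(im,x,y,w,h,k): 
    c=cv2.resize(im[y:y+h,x:x+w],None,fx=k,fy=k,interpolation=cv2.INTER_CUBIC)
    for i in range(0,w,10): cv2.putText(c,str(x+i),(i*k,8),0,.3,(0,255,255),1) if i%20==0 else 0; cv2.line(c,(i*k,10),(i*k,16),(0,255,255),1)
    for i in range(0,h,10): cv2.putText(c,str(y+i),(0,i*k+4),0,.3,(0,255,255),1)
    return c
cv2.imwrite("pics/c1.png",crop(t,205,185,175,130,4.5.__int__()+0 or 4))
cv2.imwrite("pics/c2.png",crop(s,225,200,160,120,5))
```

```text
(no output)
```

View pics/c1.png

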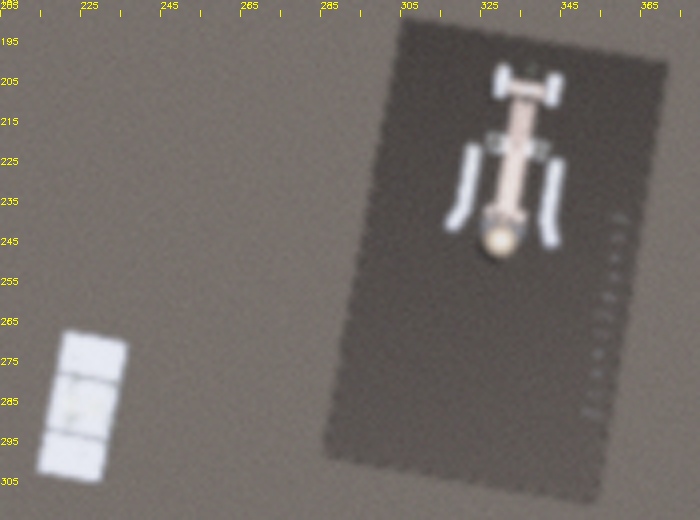

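View pics/c2.png

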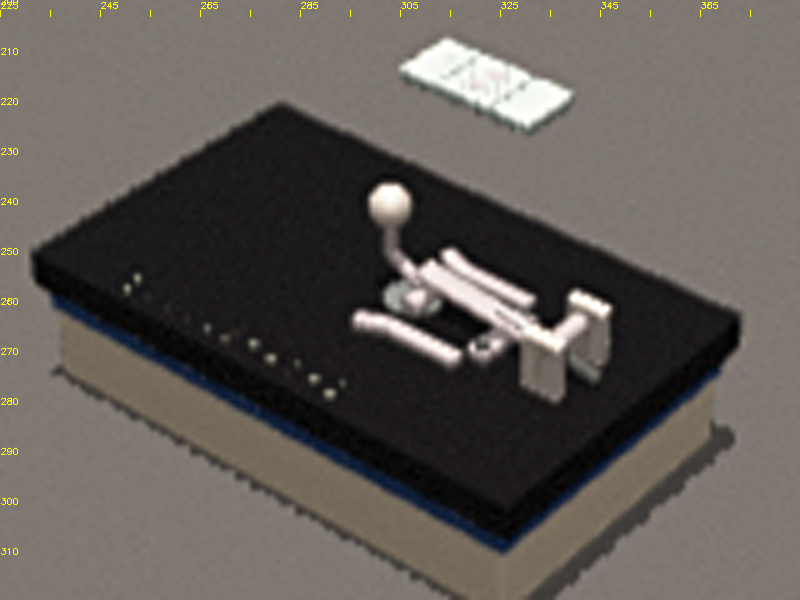

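```bash
cat > h.py <<'E'
import numpy as np
from cell import status,get_image,camera_params
from scipy.optimize import least_squares
from scipy.spatial.transform import Rotation as R
P={n:camera_params(n) for n in("scene","top")}
def proj(n,X):
    p=P[n];c=np.atleast_2d(X)@np.array(p['R']).T+p['t'];q=c@np.array(p['K']).T;return q[:,:2]/q[:,2:]
def tri(a,b):
    return least_squares(lambda X:np.r_[proj('top',X)[0]-a,proj('scene',X)[0]-b],[.5,0,.05])
def fit(loc,T,S):
    def X(p):
        c,s=np.cos(p[3]),np.sin(p[3]);return np.c_[p[0]+c*loc[:,0]-s*loc[:,1],p[1]+s*loc[:,0]+c*loc[:,1],np.full(len(loc),p[2])]
    return least_squares(lambda p:np.r_[proj('top',X(p))-T,proj('scene',X(p))-S].ravel(),[.5,0,.05,0])
E
python3 - <<'E'
from h import *
np.set_printoptions(precision=4,suppress=True)
t=lambda L:np.array(L)/4+[205,185]
s=lambda L:np.array(L)/5+[225,200]
L=np.array([[.105,.07],[.105,-.07],[-.125,-.07],[-.125,.07]])
r=fit(L,t([[403,20],[667,63],[596,503],[325,458]]),s([[741,317],[510,515],[33,252],[282,103]]));print('stage',r.x,r.fun)
C=np.array([[.038,.017],[.038,-.017],[-.038,-.017],[-.038,.017]])
c=fit(C,t([[64,331],[127,344],[101,481],[37,470]]),s([[573,95],[530,130],[402,70],[448,38]]));print('chamber',c.x,c.fun)
k=tri(t([501,240]),s([390,204]));print('knob',k.x,k.fun)
x,y,z,a=r.x;d=k.x-[x,y,0];print('knob in imager',np.cos(a)*d[0]+np.sin(a)*d[1],-np.sin(a)*d[0]+np.cos(a)*d[1])
for l in([323,221.5],[344,225.5]):
    m=np.array(l)
    q=least_squares(lambda X:proj('top',[X[0],X[1],.062])[0]-m,[.5,0]).x-[x,y];print('rail end',np.cos(a)*q[0]+np.sin(a)*q[1],-np.sin(a)*q[0]+np.cos(a)*q[1])
q=status.state()['tcp_rot'];print(R.from_quat(q).as_matrix())
E
```

```text
stage [ 0.5808 -0.0037  0.06   -0.1801] [-0.7381 -1.3093 -0.1661 -0.7548 -0.5666 -0.2302 -0.9871 -0.9071  0.0288
  0.2551 -0.9445 -0.4394 -1.3895  0.6539 -1.3351  0.2359]
chamber [ 0.4972  0.2213  0.0067 -0.1872] [-0.0337 -0.5755 -0.3757 -1.0305 -0.8204 -0.3794 -0.3426 -0.4716 -0.1495
  0.3196 -0.7972 -0.5169 -1.1685 -0.0023 -0.9662  0.6414]
knob [ 0.5759 -0.0033  0.0993] [-0.3502 -0.534  -0.5874  0.054 ]
knob in imager -0.00489217997365946 -0.00042018592636554314
rail end 0.04323432525950652 0.021437596222045302
rail end 0.04240478547654992 -0.02248782273163982
[[-0.9132  0.4076 -0.0006]
 [ 0.4076  0.9132 -0.0016]
 [-0.0001 -0.0017 -1.    ]]
```

```bash
cat >> h.py <<'E'
# imager frame <-> world
def pose():
    import json;return json.load(open('im.json'))
def toim(X):
    x,y,a=pose();d=np.array(X,float)-[x,y,0];c,s=np.cos(a),np.sin(a);return np.array([c*d[0]+s*d[1],-s*d[0]+c*d[1],d[2]])
def rep():
    s=status.state();a=pose()[2];M=R.from_quat(s['tcp_rot']).as_matrix();f=s['ft_force'];c,q=np.cos(a),np.sin(a)
    print('t %.2f'%s['time_s'],'im mm',np.round(toim(s['eef_pos'])*1e3,1),'yawerr deg %.2f'%np.degrees(np.arctan2(M[1,1],M[0,1])-np.pi/2-a),'tilt',np.round(np.degrees(M[:2,2]),2),'f_im',np.round([c*f[0]+q*f[1],-q*f[0]+c*f[1],f[2]],2),'w %.1f'%(s['width']*1e3))
E
python3 - <<'E'
from h import *
import json
np.set_printoptions(precision=4,suppress=True)
t=lambda L:(np.array(L)+.5)/4-.5+[205,185]
s=lambda L:(np.array(L)+.5)/5-.5+[225,200]
L=np.array([[.105,.07],[.105,-.07],[-.125,-.07],[-.125,.07]])
r=fit(L,t([[403,20],[667,63],[596,503],[325,458]]),s([[741,317],[510,515],[33,252],[282,103]]));print('stage',r.x)
C=np.array([[.038,.017],[.038,-.017],[-.038,-.017],[-.038,.017]])
c=fit(C,t([[64,331],[127,344],[101,481],[37,470]]),s([[573,95],[530,130],[402,70],[448,38]]));print('chamber',c.x)
json.dump([r.x[0],r.x[1],r.x[3]],open('im.json','w'))
k=tri(t([501,240]),s([390,204]));print('knob',k.x,toim(k.x),'ch',toim([*c.x[:2],0]));rep()
E
```

```text
stage [ 0.5807 -0.0035  0.0607 -0.1802]
chamber [ 0.4972  0.2213  0.0079 -0.1873]
knob [ 0.5758 -0.003   0.1001] [-0.0049 -0.0004  0.1001] ch [-0.1223  0.2062  0.    ]
t 0.10 im mm [-411.8  554.5  221.6] yawerr deg -13.73 tilt [-0.04 -0.09] f_im [ 0.19 -0.55 -0.15] w 87.4
```

>>> {"method": "send_rows", "body": {"deltas": [{"wz":-0.85,"fingers":1},{"wz":-0.85,"fingers":1},{"wz":-0.85,"fingers":1},{"wz":-0.85,"fingers":1}]}}

```text
invalid input
```

```bash
python3 -c "from h import *;rep()"
```

```text
t 0.10 im mm [-411.8  554.5  221.6] yawerr deg -13.73 tilt [-0.04 -0.09] f_im [ 0.19 -0.55 -0.15] w 87.4
```

>>> {"method": "send_rows", "body": {"deltas": [{"wx":0,"wy":0,"wz":-0.85,"x":0,"y":0,"z":0,"fingers":1},{"wx":0,"wy":0,"wz":-0.85,"x":0,"y":0,"z":0,"fingers":1},{"wx":0,"wy":0,"wz":-0.85,"x":0,"y":0,"z":0,"fingers":1},{"wx":0,"wy":0,"wz":-0.85,"x":0,"y":0,"z":0,"fingers":1}]}}

```text
time_s: 0.6
eef_pos: [0.2743, 0.6145, 0.2189]
tcp_rot: [0.087, 0.996, -0.003, -0.001]
ft_force: [0.2, 0.6, 0.5]
width: 0.087
```

```bash
python3 -c "from h import *;rep()"
```

```text
t 0.60 im mm [-412.2  553.   218.9] yawerr deg 0.32 tilt [-0.13 -0.37] f_im [0.13 0.64 0.5 ] w 87.0
```

>>> {"method": "send_rows", "body": {"deltas": [{"wx":0,"wy":0,"wz":0,"x":-0.58,"y":-0.8,"z":0,"fingers":1},{"wx":0,"wy":0,"wz":0,"x":-0.58,"y":-0.8,"z":0,"fingers":1},{"wx":0,"wy":0,"wz":0,"x":-0.58,"y":-0.8,"z":0,"fingers":1},{"wx":0,"wy":0,"wz":0,"x":-0.58,"y":-0.8,"z":0,"fingers":1},{"wx":0,"wy":0,"wz":0,"x":-0.58,"y":-0.8,"z":0,"fingers":1},{"wx":0,"wy":0,"wz":0,"x":-0.58,"y":-0.8,"z":0,"fingers":1},{"wx":0,"wy":0,"wz":0,"x":-0.58,"y":-0.8,"z":0,"fingers":1},{"wx":0,"wy":0,"wz":0,"x":-0.58,"y":-0.8,"z":0,"fingers":1},{"wx":0,"wy":0,"wz":0,"x":-0.58,"y":-0.8,"z":0,"fingers":1},{"wx":0,"wy":0,"wz":0,"x":0,"y":0,"z":0,"fingers":1}]}}

```text
time_s: 1.85
eef_pos: [0.5135, 0.1187, 0.2171]
tcp_rot: [0.086, 0.996, -0.005, -0.003]
ft_force: [0.4, -0.0, -0.5]
width: 0.0867
```

```bash
python3 -c "from h import *;rep()"
```

```text
t 1.85 im mm [-88.  108.1 217.1] yawerr deg 0.40 tilt [-0.35 -0.58] f_im [ 0.39  0.06 -0.54] w 86.7
```

>>> {"method": "send_rows", "body": {"deltas": [{"wx":-0.16,"wy":-0.06,"wz":0.1,"x":-0.46,"y":-0.6,"z":0.2,"fingers":1},{"wx":0,"wy":0,"wz":0,"x":-0.46,"y":-0.6,"z":0.4,"fingers":1},{"wx":0,"wy":0,"wz":0,"x":-0.46,"y":-0.6,"z":0.4,"fingers":1},{"wx":0,"wy":0,"wz":0,"x":0,"y":0,"z":0.2,"fingers":1},{"wx":0,"wy":0,"wz":0,"x":0,"y":0,"z":0,"fingers":1}]}}

```text
time_s: 2.48
eef_pos: [0.5766, 0.0007, 0.142]
tcp_rot: [0.087, 0.996, 0.002, -0.001]
ft_force: [0.4, 0.2, -0.2]
width: 0.0872
```

Run:
```python
from h import *
import cv2
rep()
s=get_image('scene');c=cv2.resize(s[100:340,190:450],None,fx=3,fy=3,interpolation=cv2.INTER_CUBIC)
t=get_image('top');d=cv2.resize(t[150:330,240:440],None,fx=3,fy=3,interpolation=cv2.INTER_CUBIC)
o=np.zeros((600,800,3),np.uint8)
o[:360,:390]=cv2.resize(c,(390,360));o[:360,400:800]=cv2.resize(d,(400,360));cv2.imwrite('pics/k.png',o[:360])
```

```text
t 2.48 im mm [ -4.7   3.3 142. ] yawerr deg 0.39 tilt [-0.09  0.25] f_im [ 0.32  0.25 -0.2 ] w 87.2
```

View pics/k.png

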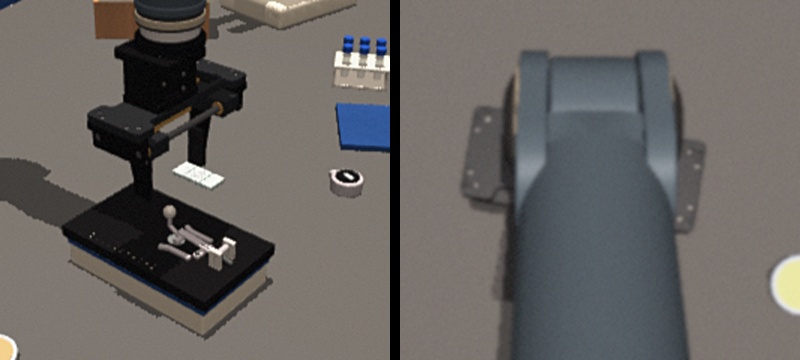

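Scene crop: the knob at (170,212) sits between the fingers, and the body's long side lies along y. The arm hides the top view. I'll lower and pinch.

>>> {"method": "send_rows", "body": {"deltas": [{"wx":0,"wy":0,"wz":0.1,"x":0,"y":-0.055,"z":0.35,"fingers":1},{"wx":0,"wy":0,"wz":0,"x":0,"y":0,"z":0.35,"fingers":1},{"wx":0,"wy":0,"wz":0,"x":0,"y":0,"z":0.3,"fingers":1},{"wx":0,"wy":0,"wz":0,"x":0,"y":0,"z":0,"fingers":0.5},{"wx":0,"wy":0,"wz":0,"x":0,"y":0,"z":0,"fingers":0.25}]}}

```text
time_s: 3.2
eef_pos: [0.5795, 0.004, 0.0865]
tcp_rot: [0.085, 0.996, 0.004, 0.005]
ft_force: [0.3, -0.9, -0.4]
width: 0.0745
```

```bash
python3 -c "from h import *;rep()"
```

```text
t 3.20 im mm [-2.5  7.1 86.5] yawerr deg 0.53 tilt [0.56 0.43] f_im [ 0.47 -0.82 -0.45] w 74.5
```

>>> {"method": "send_rows", "body": {"deltas": [{"wx":0,"wy":0,"wz":0,"x":0,"y":0,"z":0,"fingers":0.1},{"wx":0,"wy":0,"wz":0,"x":0,"y":0,"z":0,"fingers":0},{"wx":0,"wy":0,"wz":0,"x":0,"y":0,"z":0,"fingers":0},{"wx":0,"wy":0,"wz":0,"x":0,"y":0,"z":0,"fingers":0},{"wx":0,"wy":0,"wz":0,"x":0,"y":0,"z":0,"fingers":0}]}}

```text
time_s: 3.82
eef_pos: [0.5806, 0.0038, 0.0885]
tcp_rot: [0.085, 0.996, 0.004, 0.006]
ft_force: [-0.0, -6.2, -0.1]
width: 0.025
```

```bash
python3 -c "from h import *;rep()"
```

```text
t 3.83 im mm [-1.3  7.1 88.5] yawerr deg 0.53 tilt [0.75 0.43] f_im [ 1.06 -6.07 -0.12] w 25.0
```

>>> {"method": "send_rows", "body": {"deltas": [{"wx":0,"wy":0,"wz":0,"x":0,"y":0,"z":0,"fingers":0.6},{"wx":-0.1,"wy":-0.17,"wz":0.1,"x":0.06,"y":-0.12,"z":0.08,"fingers":0.6},{"wx":0,"wy":0,"wz":0,"x":0,"y":0,"z":0.08,"fingers":0.6}]}}

```text
time_s: 4.2
eef_pos: [0.5756, -0.0033, 0.0784]
tcp_rot: [0.089, 0.996, 0.007, 0.013]
ft_force: [-0.3, -0.8, -0.0]
width: 0.0466
```

```bash
python3 -c "from h import *;rep()"
```

```text
t 4.20 im mm [-5.  -0.7 78.4] yawerr deg 0.07 tilt [1.55 0.72] f_im [-0.11 -0.84 -0.02] w 46.6
```

>>> {"method": "send_rows", "body": {"deltas": [{"wx":0.25,"wy":0.35,"wz":0,"x":0,"y":0,"z":0,"fingers":0.4},{"wx":0,"wy":0,"wz":0,"x":0,"y":0,"z":0,"fingers":0.3}]}}

```text
time_s: 4.45
eef_pos: [0.5755, -0.0031, 0.0778]
tcp_rot: [0.089, 0.996, -0.001, -0.001]
ft_force: [0.5, 0.3, -0.8]
width: 0.0389
```

```bash
python3 -c "from h import *;rep()"
```

```text
t 4.45 im mm [-5.2 -0.6 77.8] yawerr deg 0.06 tilt [-0.15 -0.05] f_im [ 0.45  0.37 -0.83] w 38.9
```

Well centred; pinch.

>>> {"method": "send_rows", "body": {"deltas": [{"wx":0,"wy":0,"wz":0,"x":0,"y":0,"z":0,"fingers":0},{"wx":0,"wy":0,"wz":0,"x":0,"y":0,"z":0,"fingers":0},{"wx":0,"wy":0,"wz":0,"x":0,"y":0,"z":0,"fingers":0},{"wx":0,"wy":0,"wz":0,"x":0,"y":0,"z":0,"fingers":0}]}}

```text
time_s: 4.95
eef_pos: [0.5761, -0.0008, 0.0779]
tcp_rot: [0.088, 0.996, 0.0, -0.001]
ft_force: [1.8, 0.2, -0.5]
width: 0.0138
```

```bash
python3 -c "from h import *;rep()
for q in np.arange(0,1.26,.05):
    A=.245+q;print('%.2f'%q,np.round([75-82.5*np.cos(A),57+82.5*np.sin(A)],1),end=' ')"
```

```text
t 4.95 im mm [-4.9  1.8 77.9] yawerr deg 0.19 tilt [-0.09  0.06] f_im [ 1.73  0.51 -0.46] w 13.8
0.00 [-5. 77.] 0.05 [-3.9 81. ] 0.10 [-2.6 84.9] 0.15 [-1.1 88.7] 0.20 [ 0.5 92.5] 0.25 [ 2.4 96.2] 0.30 [ 4.5 99.8] 0.35 [  6.7 103.2] 0.40 [  9.1 106.6] 0.45 [ 11.6 109.8] 0.50 [ 14.4 112.9] 0.55 [ 17.2 115.9] 0.60 [ 20.2 118.7] 0.65 [ 23.4 121.4] 0.70 [ 26.7 123.9] 0.75 [ 30.1 126.2] 0.80 [ 33.6 128.4] 0.85 [ 37.2 130.3] 0.90 [ 40.9 132.1] 0.95 [ 44.7 133.7] 1.00 [ 48.6 135.2] 1.05 [ 52.5 136.4] 1.10 [ 56.5 137.4] 1.15 [ 60.6 138.2] 1.20 [ 64.6 138.8] 1.25 [ 68.8 139.3]
```

>>> {"method": "send_rows", "body": {"deltas": [{"wx":0,"wy":0,"wz":0,"x":-0.02,"y":0,"z":-0.08,"fingers":0},{"wx":0,"wy":0,"wz":0,"x":-0.022,"y":0,"z":-0.08,"fingers":0},{"wx":0,"wy":0,"wz":0,"x":-0.025,"y":0,"z":-0.08,"fingers":0},{"wx":0,"wy":0,"wz":0,"x":-0.03,"y":0,"z":-0.08,"fingers":0}]}}

```text
time_s: 5.45
eef_pos: [0.5828, -0.002, 0.0966]
tcp_rot: [0.088, 0.996, 0.0, -0.0]
ft_force: [3.8, 1.1, -7.2]
width: 0.0138
```

Run:
```python
from h import *
import cv2
rep()
s=get_image('scene');cv2.imwrite('pics/l1.png',cv2.resize(s[190:310,230:390],None,fx=4,fy=4,interpolation=cv2.INTER_CUBIC))
```

```text
t 5.45 im mm [ 1.8  1.8 96.6] yawerr deg 0.18 tilt [-0.03  0.03] f_im [ 3.56  1.79 -7.25] w 13.8
```

View pics/l1.png

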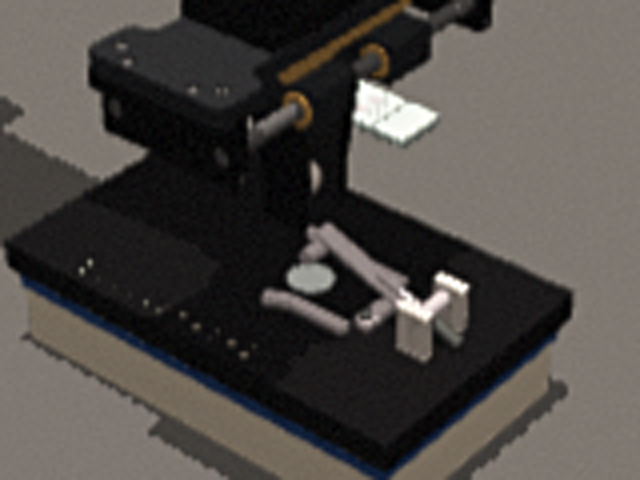

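Clip is following the grip: the leaf is tilted, and the knob edge shows at (315,178) between the fingers. I'll continue along the arc.

>>> {"method": "send_rows", "body": {"deltas": [{"wx":0,"wy":0,"wz":0,"x":-0.04,"y":0,"z":-0.055,"fingers":0},{"wx":0,"wy":0,"wz":0,"x":-0.038,"y":0,"z":-0.058,"fingers":0},{"wx":0,"wy":0,"wz":0,"x":-0.04,"y":0,"z":-0.057,"fingers":0},{"wx":0,"wy":0,"wz":0,"x":-0.042,"y":0,"z":-0.054,"fingers":0},{"wx":0,"wy":0,"wz":0,"x":-0.047,"y":0,"z":-0.052,"fingers":0},{"wx":0,"wy":0,"wz":0,"x":-0.047,"y":0,"z":-0.05,"fingers":0},{"wx":0,"wy":0,"wz":0,"x":-0.05,"y":0,"z":-0.048,"fingers":0}]}}

```text
time_s: 6.38
eef_pos: [0.6004, -0.0053, 0.1207]
tcp_rot: [0.088, 0.996, 0.0, -0.002]
ft_force: [2.7, 1.6, -5.7]
width: 0.0134
```

```bash
python3 -c "from h import *;rep()"
```

```text
t 6.38 im mm [ 19.7   1.7 120.7] yawerr deg 0.17 tilt [-0.24  0.06] f_im [ 2.39  2.05 -5.72] w 13.4
```

>>> {"method": "send_rows", "body": {"deltas": [{"wx":0,"wy":0,"wz":0,"x":-0.055,"y":0,"z":-0.035,"fingers":0},{"wx":0,"wy":0,"wz":0,"x":-0.057,"y":0,"z":-0.033,"fingers":0},{"wx":0,"wy":0,"wz":0,"x":-0.06,"y":0,"z":-0.033,"fingers":0},{"wx":0,"wy":0,"wz":0,"x":-0.06,"y":0,"z":-0.03,"fingers":0},{"wx":0,"wy":0,"wz":0,"x":-0.062,"y":0,"z":-0.028,"fingers":0},{"wx":0,"wy":0,"wz":0,"x":-0.063,"y":0,"z":-0.025,"fingers":0},{"wx":0,"wy":0,"wz":0,"x":-0.065,"y":0,"z":-0.022,"fingers":0}]}}

```text
time_s: 7.25
eef_pos: [0.6268, -0.0101, 0.1363]
tcp_rot: [0.089, 0.996, 0.001, -0.002]
ft_force: [-0.8, 2.1, 1.5]
width: 0.0139
```

```bash
python3 -c "from h import *;rep()"
```

```text
t 7.25 im mm [ 46.6   1.7 136.3] yawerr deg 0.17 tilt [-0.26  0.09] f_im [-1.18  1.93  1.5 ] w 13.9
```

>>> {"method": "send_rows", "body": {"deltas": [{"wx":0,"wy":0,"wz":0,"x":-0.067,"y":0,"z":-0.02,"fingers":0},{"wx":0,"wy":0,"wz":0,"x":-0.067,"y":0,"z":-0.017,"fingers":0},{"wx":0,"wy":0,"wz":0,"x":-0.067,"y":0,"z":-0.014,"fingers":0},{"wx":0,"wy":0,"wz":0,"x":-0.067,"y":0,"z":-0.012,"fingers":0}]}}

```text
time_s: 7.75
eef_pos: [0.6459, -0.0137, 0.1408]
tcp_rot: [0.089, 0.996, 0.0, 0.0]
ft_force: [2.7, 0.5, -1.6]
width: 0.0137
```

```bash
python3 -c "from h import *;rep()"
```

```text
t 7.75 im mm [ 66.1   1.6 140.8] yawerr deg 0.15 tilt [0.03 0.05] f_im [ 2.52  0.98 -1.58] w 13.7
```

>>> {"method": "send_rows", "body": {"deltas": [{"wx":0,"wy":0,"wz":0,"x":0,"y":0,"z":0,"fingers":0.4},{"wx":0,"wy":0,"wz":0,"x":0,"y":0,"z":0,"fingers":0.6},{"wx":0,"wy":0,"wz":0,"x":0,"y":0,"z":-0.3,"fingers":0.7},{"wx":0,"wy":0,"wz":0,"x":0,"y":0,"z":-0.8,"fingers":0.8},{"wx":0,"wy":0,"wz":0,"x":0.6,"y":0.57,"z":0,"fingers":0.8},{"wx":0,"wy":0,"wz":0,"x":0.6,"y":0.57,"z":0,"fingers":0.8},{"wx":0,"wy":0,"wz":0,"x":0.6,"y":0.57,"z":0,"fingers":0.8},{"wx":0,"wy":0,"wz":0,"x":0.6,"y":0.57,"z":0,"fingers":0.8},{"wx":0,"wy":0,"wz":0,"x":0.6,"y":0.57,"z":0,"fingers":0.8},{"wx":0,"wy":0,"wz":0,"x":0.6,"y":0.57,"z":0,"fingers":0.8}]}}

```text
time_s: 9.0
eef_pos: [0.4687, 0.2265, 0.2172]
tcp_rot: [0.095, 0.995, -0.0, 0.004]
ft_force: [0.5, 1.5, 0.0]
width: 0.0694
```

Run:
```python
from h import *
import cv2
rep()
s=get_image('scene');t=get_image('top')
a=cv2.resize(s[150:310,230:390],None,fx=2.5,fy=2.5,interpolation=cv2.INTER_CUBIC)
b=cv2.resize(t[180:320,280:400],(343,400),interpolation=cv2.INTER_CUBIC)
cv2.imwrite('pics/up.png',np.hstack([a,b]))
```

```text
t 9.00 im mm [-151.3  206.2  217.2] yawerr deg -0.58 tilt [ 0.51 -0.05] f_im [0.24 1.55 0.03] w 69.4
```

View pics/up.png

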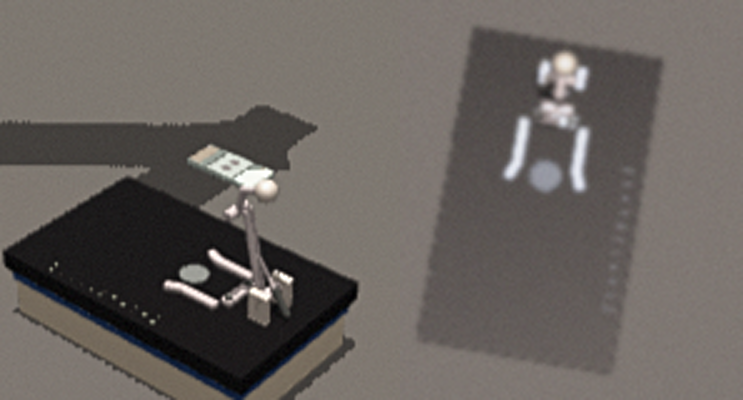

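Clip stands up by itself (knob at (265,190) left, (565,62) right), and the channel is open. Next I'll lower to the chamber.

```bash
python3 -c "
import json;x,y,a=json.load(open('im.json'));json.dump([x+.0003,y+.0017,a],open('im.json','w'))"
```

>>> {"method": "send_rows", "body": {"deltas": [{"wx":0,"wy":0.13,"wz":-0.14,"x":-0.05,"y":0,"z":0.8,"fingers":0.8},{"wx":0,"wy":0,"wz":0,"x":0,"y":0,"z":0.8,"fingers":0.8},{"wx":0,"wy":0,"wz":0,"x":0,"y":0,"z":0.8,"fingers":0.8},{"wx":0,"wy":0,"wz":0,"x":0,"y":0,"z":0.6,"fingers":0.8},{"wx":0,"wy":0,"wz":0,"x":0,"y":0,"z":0,"fingers":0.8}]}}

```text
time_s: 9.72
eef_pos: [0.4751, 0.2313, 0.0398]
tcp_rot: [0.085, 0.996, 0.004, 0.004]
ft_force: [0.5, 0.0, -0.1]
width: 0.0695
```

```bash
python3 -c "from h import *;rep()"
```

```text
t 9.72 im mm [-145.9  210.3   39.8] yawerr deg 0.60 tilt [0.54 0.41] f_im [ 0.49  0.09 -0.12] w 69.5
```

>>> {"method": "send_rows", "body": {"deltas": [{"wx":0.125,"wy":0.115,"wz":0.15,"x":0.035,"y":-0.08,"z":0.25,"fingers":0.8},{"wx":0,"wy":0,"wz":0,"x":0,"y":0,"z":0.2,"fingers":0.8},{"wx":0,"wy":0,"wz":0,"x":0,"y":0,"z":0,"fingers":0.8}]}}

```text
time_s: 10.1
eef_pos: [0.4755, 0.2274, 0.0151]
tcp_rot: [0.091, 0.996, 0.001, 0.003]
ft_force: [-0.7, -0.1, 0.8]
width: 0.0699
```

```bash
python3 -c "from h import *;rep()"
```

```text
t 10.10 im mm [-144.9  206.5   15.1] yawerr deg -0.11 tilt [0.32 0.14] f_im [-0.64 -0.22  0.78] w 69.9
```

>>> {"method": "send_rows", "body": {"deltas": [{"wx":0.05,"wy":0.07,"wz":0,"x":0.05,"y":-0.01,"z":0.1,"fingers":0.8},{"wx":0,"wy":0,"wz":0,"x":0,"y":0,"z":0.07,"fingers":0.8},{"wx":0,"wy":0,"wz":0,"x":0,"y":0,"z":0,"fingers":0.7}]}}

```text
time_s: 10.48
eef_pos: [0.473, 0.228, 0.0054]
tcp_rot: [0.091, 0.996, 0.001, 0.001]
ft_force: [-0.0, -0.7, -0.3]
width: 0.0654
```

```bash
python3 -c "from h import *;rep()"
```

```text
t 10.47 im mm [-147.4  206.7    5.4] yawerr deg -0.09 tilt [0.1  0.06] f_im [ 0.08 -0.67 -0.35] w 65.4
```

>>> {"method": "send_rows", "body": {"deltas": [{"wx":0.02,"wy":0.02,"wz":0,"x":0.01,"y":0,"z":0.06,"fingers":0.6},{"wx":0,"wy":0,"wz":0,"x":0,"y":0,"z":0,"fingers":0.5},{"wx":0,"wy":0,"wz":0,"x":0,"y":0,"z":0,"fingers":0.45}]}}

```text
time_s: 10.85
eef_pos: [0.4726, 0.2282, 0.0018]
tcp_rot: [0.091, 0.996, 0.0, 0.0]
ft_force: [-0.6, 0.5, 0.4]
width: 0.0425
```

```bash
python3 -c "from h import *;rep()"
```

```text
t 10.85 im mm [-147.9  206.8    1.8] yawerr deg -0.09 tilt [0.02 0.  ] f_im [-0.68  0.34  0.4 ] w 42.5
```

>>> {"method": "send_rows", "body": {"deltas": [{"wx":0,"wy":0,"wz":0,"x":0,"y":0,"z":0,"fingers":0.3},{"wx":0,"wy":0,"wz":0,"x":0,"y":0,"z":0,"fingers":0.1},{"wx":0,"wy":0,"wz":0,"x":0,"y":0,"z":0,"fingers":0.1},{"wx":0,"wy":0,"wz":0,"x":0,"y":0,"z":0,"fingers":0.1}]}}

```text
time_s: 11.35
eef_pos: [0.4726, 0.2283, 0.0019]
tcp_rot: [0.091, 0.996, 0.0, 0.0]
ft_force: [0.4, 0.9, -0.2]
width: 0.0333
```

```bash
python3 -c "from h import *;rep()"
```

```text
t 11.35 im mm [-147.8  206.9    1.9] yawerr deg -0.08 tilt [0.03 0.01] f_im [ 0.19  0.91 -0.21] w 33.3
```

>>> {"method": "send_rows", "body": {"deltas": [{"wx":0,"wy":0,"wz":0,"x":0,"y":0,"z":-0.3,"fingers":0.1},{"wx":0,"wy":0,"wz":0,"x":0,"y":0,"z":-0.7,"fingers":0.1},{"wx":0,"wy":0,"wz":0,"x":0,"y":0,"z":-0.7,"fingers":0.1},{"wx":0,"wy":0,"wz":0,"x":-0.16,"y":-0.5,"z":0,"fingers":0.1},{"wx":0,"wy":0,"wz":0,"x":-0.2,"y":-0.6,"z":0,"fingers":0.1},{"wx":0,"wy":0,"wz":0,"x":-0.2,"y":-0.6,"z":0,"fingers":0.1},{"wx":0,"wy":0,"wz":0,"x":-0.2,"y":-0.6,"z":0,"fingers":0.1},{"wx":0,"wy":0,"wz":0,"x":-0.2,"y":-0.6,"z":0,"fingers":0.1},{"wx":0,"wy":0,"wz":0,"x":-0.17,"y":-0.5,"z":0,"fingers":0.1},{"wx":0,"wy":0,"wz":0,"x":0,"y":0,"z":0,"fingers":0.1}]}}

```text
time_s: 12.6
eef_pos: [0.5033, 0.0096, 0.1075]
tcp_rot: [0.09, 0.996, 0.0, 0.001]
ft_force: [0.1, 0.6, 0.1]
width: 0.0338
```

```bash
python3 -c "from h import *;rep()"
```

```text
t 12.60 im mm [-78.4  -2.8 107.5] yawerr deg 0.03 tilt [0.1  0.02] f_im [-0.02  0.61  0.13] w 33.8
```

>>> {"method": "send_rows", "body": {"deltas": [{"wx":0,"wy":0.02,"wz":0,"x":0,"y":0.047,"z":0.35,"fingers":0.1},{"wx":0,"wy":0,"wz":0,"x":0,"y":0,"z":0.3,"fingers":0.1},{"wx":0,"wy":0,"wz":0,"x":0,"y":0,"z":0,"fingers":0.1}]}}

```text
time_s: 12.98
eef_pos: [0.5037, 0.0151, 0.0679]
tcp_rot: [0.089, 0.996, 0.001, 0.0]
ft_force: [-0.7, -0.3, -0.0]
width: 0.0335
```

Run:
```python
from h import *
import cv2
rep()
s=get_image('scene')
a=cv2.resize(s[190:310,220:380],None,fx=5,fy=5,interpolation=cv2.INTER_CUBIC)
cv2.imwrite('pics/in.png',a)
```

```text
t 12.97 im mm [-79.    2.7  67.9] yawerr deg 0.16 tilt [0.05 0.14] f_im [-0.62 -0.41 -0.03] w 33.5
```

View pics/in.png

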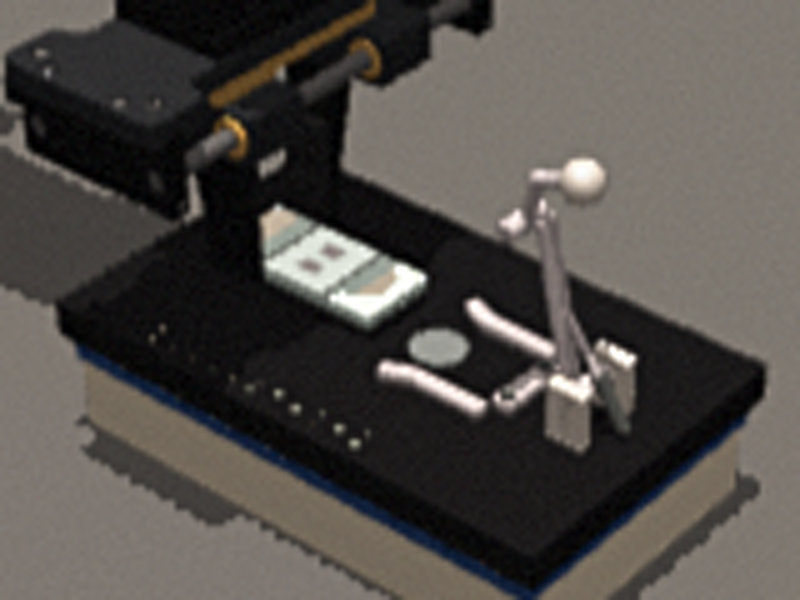

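Chamber held flat above the stage: leading corners at (427,278) and (367,322), rail mouth tips at (475,303) and (383,368). I'll check the lateral alignment numerically.

Run:
```python
from h import *
def back(px,z):
    m=(np.array(px)+.5)/5-.5+[220,190]
    return np.round(toim([*least_squares(lambda X:proj('scene',[X[0],X[1],z])[0]-m,[.5,0]).x,z])*1e3,1)
for n,p,z in(('lead+y',(427,278),.072),('lead-y',(367,322),.072),('rail+y tip',(475,303),.063),('rail-y tip',(383,368),.063),('rail+y end',(553,350),.063),('rail-y end',(482,408),.063)): print(n,back(p,z))
```

```text
lead+y [-17.6  20.2  72. ]
lead-y [-16.3 -15.6  72. ]
rail+y tip [-1.4 29.  63. ]
rail-y tip [ -1.3 -24.2  63. ]
rail+y end [39.5 24.2 63. ]
rail-y end [ 41.3 -19.6  63. ]
```

>>> {"method": "send_rows", "body": {"deltas": [{"wx":0.035,"wy":0,"wz":0.04,"x":0,"y":-0.035,"z":0.06,"fingers":0.1},{"wx":0,"wy":0,"wz":0,"x":-0.1,"y":0,"z":0.02,"fingers":0.1},{"wx":0,"wy":0,"wz":0,"x":0,"y":0,"z":0,"fingers":0.1}]}}

```text
time_s: 13.4
eef_pos: [0.5117, 0.0129, 0.0652]
tcp_rot: [0.089, 0.996, 0.001, 0.003]
ft_force: [0.0, -0.4, -0.2]
width: 0.0331
```

```bash
python3 -c "from h import *;rep()"
```

```text
t 13.40 im mm [-70.8   2.   65.2] yawerr deg 0.07 tilt [0.3  0.05] f_im [ 0.11 -0.38 -0.19] w 33.1
```

>>> {"method": "send_rows", "body": {"deltas": [{"wx":0.01,"wy":0.07,"wz":0.01,"x":0,"y":-0.03,"z":0.035,"fingers":0.1},{"wx":0,"wy":0,"wz":0,"x":0,"y":0,"z":0.015,"fingers":0.1},{"wx":0,"wy":0,"wz":0,"x":0,"y":0,"z":0,"fingers":0.1}]}}

```text
time_s: 13.78
eef_pos: [0.5115, 0.0109, 0.0624]
tcp_rot: [0.09, 0.996, 0.001, 0.0]
ft_force: [-0.5, 0.6, -1.1]
width: 0.0334
```

```bash
python3 -c "from h import *;rep()"
```

```text
t 13.78 im mm [-70.6   0.   62.4] yawerr deg 0.01 tilt [0.03 0.06] f_im [-0.62  0.48 -1.15] w 33.4
```

>>> {"method": "send_rows", "body": {"deltas": [{"wx":0,"wy":0,"wz":0,"x":-0.06,"y":0,"z":0,"fingers":0.1},{"wx":0,"wy":0,"wz":0,"x":-0.06,"y":0,"z":0,"fingers":0.1},{"wx":0,"wy":0,"wz":0,"x":-0.06,"y":0,"z":0,"fingers":0.1}]}}

```text
time_s: 14.15
eef_pos: [0.5227, 0.0089, 0.0624]
tcp_rot: [0.09, 0.996, 0.001, 0.0]
ft_force: [0.7, -0.1, -0.3]
width: 0.0336
```

```bash
python3 -c "from h import *;rep()"
```

```text
t 14.15 im mm [-59.2   0.   62.4] yawerr deg 0.01 tilt [0.03 0.07] f_im [ 0.68  0.02 -0.3 ] w 33.6
```

>>> {"method": "send_rows", "body": {"deltas": [{"wx":0,"wy":0,"wz":0,"x":-0.06,"y":0,"z":0,"fingers":0.1},{"wx":0,"wy":0,"wz":0,"x":-0.06,"y":0,"z":0,"fingers":0.1}]}}

```text
time_s: 14.4
eef_pos: [0.5305, 0.0075, 0.0624]
tcp_rot: [0.09, 0.996, 0.001, 0.0]
ft_force: [-0.2, -1.0, -0.2]
width: 0.0332
```

```bash
python3 -c "from h import *;rep()"
```

```text
t 14.40 im mm [-51.3   0.   62.4] yawerr deg 0.01 tilt [0.04 0.07] f_im [-0.03 -1.03 -0.24] w 33.2
```

>>> {"method": "send_rows", "body": {"deltas": [{"wx":0,"wy":0,"wz":0,"x":-0.045,"y":0,"z":0,"fingers":0.1},{"wx":0,"wy":0,"wz":0,"x":-0.045,"y":0,"z":0,"fingers":0.1}]}}

```text
time_s: 14.65
eef_pos: [0.5362, 0.0064, 0.0624]
tcp_rot: [0.09, 0.996, 0.001, 0.0]
ft_force: [-0.1, -0.4, -0.2]
width: 0.0332
```

```bash
python3 -c "from h import *;rep()"
```

```text
t 14.65 im mm [-45.5   0.   62.4] yawerr deg 0.01 tilt [0.03 0.06] f_im [-0.03 -0.41 -0.2 ] w 33.2
```

>>> {"method": "send_rows", "body": {"deltas": [{"wx":0,"wy":0,"wz":0,"x":-0.045,"y":0,"z":0,"fingers":0.1},{"wx":0,"wy":0,"wz":0,"x":-0.045,"y":0,"z":0,"fingers":0.1}]}}

```text
time_s: 14.9
eef_pos: [0.5419, 0.0054, 0.0623]
tcp_rot: [0.09, 0.996, 0.001, 0.0]
ft_force: [-1.1, -0.5, -0.2]
width: 0.0332
```

```bash
python3 -c "from h import *;rep()"
```

```text
t 14.90 im mm [-39.7   0.   62.3] yawerr deg 0.01 tilt [0.03 0.06] f_im [-0.96 -0.71 -0.22] w 33.2
```

>>> {"method": "send_rows", "body": {"deltas": [{"wx":0,"wy":0,"wz":0,"x":-0.02,"y":0,"z":0,"fingers":0.1},{"wx":0,"wy":0,"wz":0,"x":-0.02,"y":0,"z":0,"fingers":0.1},{"wx":0,"wy":0,"wz":0,"x":-0.02,"y":0,"z":0,"fingers":0.1}]}}

```text
time_s: 15.28
eef_pos: [0.5457, 0.0047, 0.0623]
tcp_rot: [0.09, 0.996, 0.001, 0.0]
ft_force: [0.1, -0.9, -1.0]
width: 0.0334
```

```bash
python3 -c "from h import *;rep()"
```

```text
t 15.28 im mm [-35.9   0.1  62.3] yawerr deg 0.01 tilt [0.03 0.07] f_im [ 0.22 -0.87 -0.99] w 33.4
```

>>> {"method": "send_rows", "body": {"deltas": [{"wx":0,"wy":0,"wz":0,"x":-0.018,"y":0,"z":0,"fingers":0.1},{"wx":0,"wy":0,"wz":0,"x":-0.018,"y":0,"z":0,"fingers":0.1}]}}

```text
time_s: 15.52
eef_pos: [0.5479, 0.0043, 0.0623]
tcp_rot: [0.09, 0.996, 0.001, 0.0]
ft_force: [-0.4, -0.1, -1.2]
width: 0.0333
```

```bash
python3 -c "from h import *;rep()"
```

```text
t 15.53 im mm [-33.6   0.   62.3] yawerr deg 0.01 tilt [0.02 0.06] f_im [-0.35 -0.12 -1.18] w 33.3
```

>>> {"method": "send_rows", "body": {"deltas": [{"wx":0,"wy":0,"wz":0,"x":-0.018,"y":0,"z":0,"fingers":0.1},{"wx":0,"wy":0,"wz":0,"x":-0.018,"y":0,"z":0,"fingers":0.1}]}}

```text
time_s: 15.78
eef_pos: [0.5501, 0.0039, 0.0623]
tcp_rot: [0.09, 0.996, 0.001, 0.0]
ft_force: [-0.0, -0.6, -0.4]
width: 0.0332
```

```bash
python3 -c "from h import *;rep()"
```

```text
t 15.78 im mm [-31.4   0.   62.3] yawerr deg 0.01 tilt [0.02 0.07] f_im [ 0.07 -0.62 -0.35] w 33.2
```

>>> {"method": "send_rows", "body": {"deltas": [{"wx":0,"wy":0,"wz":0,"x":-0.016,"y":0,"z":0,"fingers":0.1},{"wx":0,"wy":0,"wz":0,"x":-0.016,"y":0,"z":0,"fingers":0.1}]}}

```text
time_s: 16.02
eef_pos: [0.5521, 0.0035, 0.0623]
tcp_rot: [0.09, 0.996, 0.001, 0.0]
ft_force: [-0.2, 0.2, 0.4]
width: 0.0332
```

>>> {"method": "send_rows", "body": {"deltas": [{"wx":0,"wy":0,"wz":0,"x":-0.016,"y":0,"z":0,"fingers":0.1},{"wx":0,"wy":0,"wz":0,"x":-0.016,"y":0,"z":0,"fingers":0.1}]}}

```text
time_s: 16.27
eef_pos: [0.5541, 0.0031, 0.0623]
tcp_rot: [0.09, 0.996, 0.001, 0.0]
ft_force: [-0.7, 0.5, -0.9]
width: 0.0333
```

>>> {"method": "send_rows", "body": {"deltas": [{"wx":0,"wy":0,"wz":0,"x":-0.016,"y":0,"z":0,"fingers":0.1},{"wx":0,"wy":0,"wz":0,"x":-0.016,"y":0,"z":0,"fingers":0.1}]}}

```text
time_s: 16.52
eef_pos: [0.5561, 0.0028, 0.0623]
tcp_rot: [0.09, 0.996, 0.001, 0.0]
ft_force: [0.3, -0.5, -0.2]
width: 0.0332
```

>>> {"method": "send_rows", "body": {"deltas": [{"wx":0,"wy":0,"wz":0,"x":-0.016,"y":0,"z":0,"fingers":0.1},{"wx":0,"wy":0,"wz":0,"x":-0.016,"y":0,"z":0,"fingers":0.1}]}}

```text
time_s: 16.77
eef_pos: [0.5581, 0.0024, 0.0623]
tcp_rot: [0.09, 0.996, 0.001, 0.0]
ft_force: [-0.1, -0.1, -0.6]
width: 0.033
```

>>> {"method": "send_rows", "body": {"deltas": [{"wx":0,"wy":0,"wz":0,"x":-0.016,"y":0,"z":0,"fingers":0.1},{"wx":0,"wy":0,"wz":0,"x":-0.016,"y":0,"z":0,"fingers":0.1}]}}

```text
time_s: 17.02
eef_pos: [0.5601, 0.0021, 0.0623]
tcp_rot: [0.09, 0.996, 0.001, 0.0]
ft_force: [-0.5, 0.7, 0.6]
width: 0.0334
```

>>> {"method": "send_rows", "body": {"deltas": [{"wx":0,"wy":0,"wz":0,"x":-0.016,"y":0,"z":0,"fingers":0.1},{"wx":0,"wy":0,"wz":0,"x":-0.016,"y":0,"z":0,"fingers":0.1}]}}

```text
time_s: 17.27
eef_pos: [0.5618, 0.0018, 0.0622]
tcp_rot: [0.09, 0.996, 0.001, -0.0]
ft_force: [-1.5, -0.5, -0.3]
width: 0.0334
```

```bash
python3 -c "from h import *;rep()"
```

```text
t 17.27 im mm [-19.5   0.   62.2] yawerr deg 0.01 tilt [-0.04  0.07] f_im [-1.38 -0.73 -0.28] w 33.4
```

>>> {"method": "send_rows", "body": {"deltas": [{"wx":0,"wy":0,"wz":0,"x":-0.01,"y":0,"z":0,"fingers":0.1}]}}

```text
time_s: 17.4
eef_pos: [0.5618, 0.0017, 0.062]
tcp_rot: [0.09, 0.996, 0.001, -0.001]
ft_force: [-1.5, -0.2, 0.7]
width: 0.0332
```

>>> {"method": "send_rows", "body": {"deltas": [{"wx":0,"wy":0,"wz":0,"x":-0.01,"y":0,"z":0,"fingers":0.1}]}}

```text
time_s: 17.52
eef_pos: [0.5618, 0.0018, 0.0619]
tcp_rot: [0.09, 0.996, 0.001, -0.002]
ft_force: [-1.9, 0.1, 0.6]
width: 0.0333
```

```bash
python3 -c "from h import *;rep()"
```

```text
t 17.52 im mm [-19.5   0.1  61.9] yawerr deg 0.02 tilt [-0.2   0.09] f_im [-1.87 -0.2   0.64] w 33.3
```

>>> {"method": "send_rows", "body": {"deltas": [{"wx":0,"wy":-0.05,"wz":0,"x":-0.02,"y":0,"z":-0.003,"fingers":0.1}]}}

```text
time_s: 17.65
eef_pos: [0.5619, 0.0018, 0.0618]
tcp_rot: [0.09, 0.996, 0.0, -0.001]
ft_force: [-3.5, 0.7, 2.2]
width: 0.033
```

>>> {"method": "send_rows", "body": {"deltas": [{"wx":0,"wy":-0.03,"wz":0,"x":-0.026,"y":0,"z":-0.003,"fingers":0.1}]}}

```text
time_s: 17.77
eef_pos: [0.5619, 0.0017, 0.0619]
tcp_rot: [0.09, 0.996, 0.0, -0.002]
ft_force: [-6.4, 1.4, 4.4]
width: 0.0331
```

```bash
python3 -c "from h import *;rep()"
```

```text
t 17.77 im mm [-19.4   0.   61.9] yawerr deg 0.03 tilt [-0.21  0.06] f_im [-6.56  0.24  4.4 ] w 33.1
```

>>> {"method": "send_rows", "body": {"deltas": [{"wx":0,"wy":0,"wz":0,"x":-0.023,"y":0,"z":-0.01,"fingers":0.1}]}}

```text
time_s: 17.9
eef_pos: [0.5619, 0.0017, 0.062]
tcp_rot: [0.09, 0.996, 0.0, -0.003]
ft_force: [-4.1, 0.6, -0.1]
width: 0.0331
```

>>> {"method": "send_rows", "body": {"deltas": [{"wx":0,"wy":0,"wz":0,"x":-0.023,"y":0,"z":-0.008,"fingers":0.1},{"wx":0,"wy":0,"wz":0,"x":-0.023,"y":0,"z":-0.006,"fingers":0.1}]}}

```text
time_s: 18.15
eef_pos: [0.5619, 0.0017, 0.0619]
tcp_rot: [0.09, 0.996, 0.0, -0.006]
ft_force: [-4.9, 2.1, 0.9]
width: 0.0334
```

```bash
python3 -c "from h import *;rep()"
```

```text
t 18.15 im mm [-19.4  -0.   61.9] yawerr deg 0.05 tilt [-0.73  0.1 ] f_im [-5.17  1.21  0.87] w 33.4
```

>>> {"method": "send_rows", "body": {"deltas": [{"wx":0,"wy":-0.04,"wz":0,"x":-0.026,"y":0,"z":-0.007,"fingers":0.1},{"wx":0,"wy":-0.04,"wz":0,"x":-0.026,"y":0,"z":-0.007,"fingers":0.1}]}}

```text
time_s: 18.4
eef_pos: [0.5619, 0.0017, 0.0618]
tcp_rot: [0.089, 0.996, 0.0, -0.007]
ft_force: [-6.3, 1.5, 1.1]
width: 0.0333
```

```bash
python3 -c "from h import *;rep()"
```

```text
t 18.40 im mm [-19.4   0.   61.8] yawerr deg 0.07 tilt [-0.82  0.08] f_im [-6.48  0.31  1.14] w 33.3
```

>>> {"method": "send_rows", "body": {"deltas": [{"wx":0,"wy":-0.04,"wz":0,"x":-0.026,"y":0,"z":-0.007,"fingers":0.1},{"wx":0,"wy":-0.04,"wz":0,"x":-0.026,"y":0,"z":-0.007,"fingers":0.1}]}}

```text
time_s: 18.65
eef_pos: [0.5619, 0.0017, 0.0619]
tcp_rot: [0.089, 0.996, -0.0, -0.008]
ft_force: [-6.5, 0.9, 2.3]
width: 0.0332
```

```bash
python3 -c "from h import *;rep()"
```

```text
t 18.65 im mm [-19.4   0.   61.9] yawerr deg 0.08 tilt [-0.89  0.07] f_im [-6.6  -0.26  2.26] w 33.2
```

>>> {"method": "send_rows", "body": {"deltas": [{"wx":0,"wy":-0.04,"wz":0,"x":-0.025,"y":0,"z":-0.007,"fingers":0.1},{"wx":0,"wy":0,"wz":0,"x":-0.008,"y":0,"z":0,"fingers":0.1},{"wx":0,"wy":0,"wz":0,"x":0,"y":0,"z":0,"fingers":0.6},{"wx":0,"wy":0,"wz":0,"x":0,"y":0,"z":0,"fingers":0.7},{"wx":0,"wy":0,"wz":0,"x":0.01,"y":0,"z":-0.1,"fingers":0.7},{"wx":0,"wy":-0.2,"wz":0,"x":0,"y":0,"z":-0.7,"fingers":0.7},{"wx":0,"wy":0,"wz":0,"x":0,"y":0,"z":-0.8,"fingers":0.7},{"wx":0,"wy":0,"wz":0,"x":0,"y":0,"z":-0.8,"fingers":0.7}]}}

```text
time_s: 19.65
eef_pos: [0.5647, 0.0008, 0.2085]
tcp_rot: [0.09, 0.996, -0.002, 0.001]
ft_force: [1.2, -0.4, 1.0]
width: 0.0606
```

Run:
```python
from h import *
import cv2
rep()
s=get_image('scene')
cv2.imwrite('pics/home.png',cv2.resize(s[190:310,220:380],None,fx=5,fy=5,interpolation=cv2.INTER_CUBIC))
```

```text
t 19.65 im mm [-16.5  -0.3 208.5] yawerr deg 0.04 tilt [ 0.12 -0.21] f_im [ 1.22 -0.14  0.99] w 60.6
```

View pics/home.png

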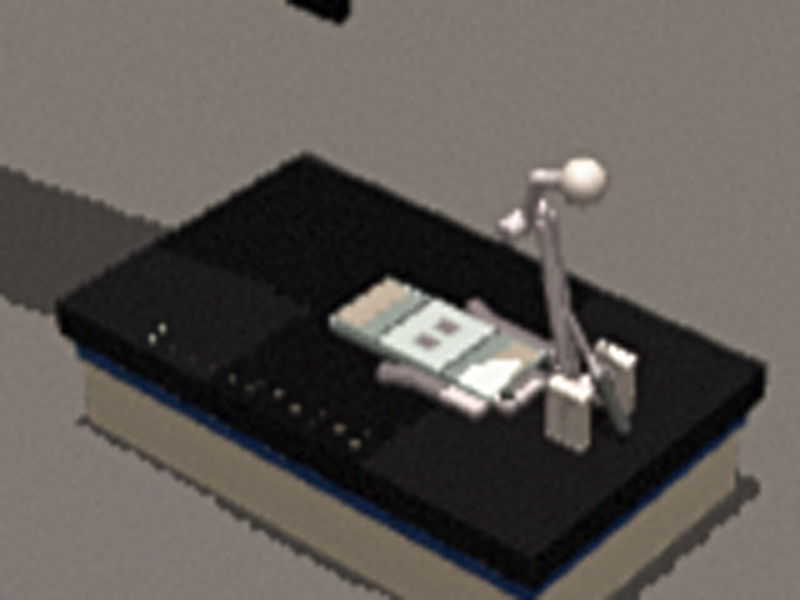

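Chamber sits flat between the rails with its end at the stop (about (525,380)), and the clip is still up with its knob at (583,180). Next I'll go back to the knob.

>>> {"method": "send_rows", "body": {"deltas": [{"wx":-0.05,"wy":0,"wz":0,"x":-0.6,"y":0.005,"z":0,"fingers":0.6},{"wx":0,"wy":0,"wz":0,"x":-0.6,"y":0,"z":0.1,"fingers":0.5},{"wx":0,"wy":0,"wz":0,"x":-0.2,"y":0,"z":0.3,"fingers":0.5},{"wx":0,"wy":0,"wz":0,"x":0,"y":0,"z":0.2,"fingers":0.5},{"wx":0,"wy":0,"wz":0,"x":0,"y":0,"z":0,"fingers":0.5}]}}

```text
time_s: 20.32
eef_pos: [0.6551, -0.0139, 0.1835]
tcp_rot: [0.089, 0.996, 0.002, 0.012]
ft_force: [-1.2, -0.4, -0.5]
width: 0.0437
```

```bash
python3 -c "from h import *;rep()"
```

```text
t 20.32 im mm [ 75.2   1.3 183.5] yawerr deg 0.06 tilt [1.33 0.12] f_im [-1.1  -0.56 -0.46] w 43.7
```

>>> {"method": "send_rows", "body": {"deltas": [{"wx":0.05,"wy":0.32,"wz":0,"x":0.1,"y":-0.02,"z":0.1,"fingers":0.5},{"wx":0,"wy":0,"wz":0,"x":0,"y":0,"z":0.2,"fingers":0.5},{"wx":0,"wy":0,"wz":0,"x":0,"y":0,"z":0.2,"fingers":0.5},{"wx":0,"wy":0,"wz":0,"x":0,"y":0,"z":0,"fingers":0.5}]}}

```text
time_s: 20.82
eef_pos: [0.6469, -0.0133, 0.1516]
tcp_rot: [0.089, 0.996, 0.001, -0.001]
ft_force: [-0.5, 0.5, -0.1]
width: 0.0435
```

```bash
python3 -c "from h import *;rep()"
```

```text
t 20.82 im mm [ 66.9   0.5 151.6] yawerr deg 0.11 tilt [-0.12  0.18] f_im [-0.58  0.36 -0.09] w 43.5
```

>>> {"method": "send_rows", "body": {"deltas": [{"wx":0.04,"wy":-0.03,"wz":0.03,"x":-0.03,"y":-0.008,"z":0.12,"fingers":0.5},{"wx":0,"wy":0,"wz":0,"x":0,"y":0,"z":0.06,"fingers":0.4},{"wx":0,"wy":0,"wz":0,"x":0,"y":0,"z":0,"fingers":0.4}]}}

```text
time_s: 21.2
eef_pos: [0.6491, -0.0141, 0.1404]
tcp_rot: [0.09, 0.996, -0.0, 0.0]
ft_force: [0.8, -0.9, -0.7]
width: 0.0359
```

```bash
python3 -c "from h import *;rep()"
```

```text
t 21.20 im mm [6.930e+01 1.000e-01 1.404e+02] yawerr deg -0.02 tilt [ 0.04 -0.01] f_im [ 0.94 -0.76 -0.68] w 35.9
```

Centred; pinch the knob.

>>> {"method": "send_rows", "body": {"deltas": [{"wx":0,"wy":0,"wz":0,"x":0,"y":0,"z":0,"fingers":0.2},{"wx":0,"wy":0,"wz":0,"x":0,"y":0,"z":0,"fingers":0},{"wx":0,"wy":0,"wz":0,"x":0,"y":0,"z":0,"fingers":0},{"wx":0,"wy":0,"wz":0,"x":0,"y":0,"z":0,"fingers":0},{"wx":0,"wy":0,"wz":0,"x":0,"y":0,"z":0,"fingers":0}]}}

```text
time_s: 21.82
eef_pos: [0.6495, -0.0143, 0.141]
tcp_rot: [0.09, 0.996, -0.0, 0.001]
ft_force: [0.7, 0.5, -1.2]
width: 0.0138
```

```bash
python3 -c "from h import *;rep()"
```

```text
t 21.82 im mm [ 6.97e+01 -1.00e-01  1.41e+02] yawerr deg -0.03 tilt [ 0.11 -0.02] f_im [ 0.57  0.61 -1.18] w 13.8
```

>>> {"method": "send_rows", "body": {"deltas": [{"wx":0,"wy":0,"wz":0,"x":0.068,"y":0,"z":0.006,"fingers":0},{"wx":0,"wy":0,"wz":0,"x":0.068,"y":0,"z":0.01,"fingers":0},{"wx":0,"wy":0,"wz":0,"x":0.067,"y":0,"z":0.014,"fingers":0},{"wx":0,"wy":0,"wz":0,"x":0.066,"y":0,"z":0.017,"fingers":0},{"wx":0,"wy":0,"wz":0,"x":0.065,"y":0,"z":0.02,"fingers":0},{"wx":0,"wy":0,"wz":0,"x":0.065,"y":0,"z":0.024,"fingers":0}]}}

```text
time_s: 22.58
eef_pos: [0.6287, -0.0104, 0.1367]
tcp_rot: [0.09, 0.996, -0.0, 0.006]
ft_force: [2.8, 0.2, 0.3]
width: 0.0138
```

```bash
python3 -c "from h import *;rep()"
```

```text
t 22.57 im mm [ 48.5   0.  136.7] yawerr deg -0.05 tilt [ 0.69 -0.07] f_im [2.68 0.72 0.34] w 13.8
```

>>> {"method": "send_rows", "body": {"deltas": [{"wx":0,"wy":0.06,"wz":0,"x":0.064,"y":0,"z":0.027,"fingers":0},{"wx":0,"wy":0.06,"wz":0,"x":0.063,"y":0,"z":0.03,"fingers":0},{"wx":0,"wy":0.05,"wz":0,"x":0.061,"y":0,"z":0.033,"fingers":0},{"wx":0,"wy":0,"wz":0,"x":0.059,"y":0,"z":0.036,"fingers":0},{"wx":0,"wy":0,"wz":0,"x":0.057,"y":0,"z":0.038,"fingers":0}]}}

```text
time_s: 23.2
eef_pos: [0.6078, -0.0066, 0.1262]
tcp_rot: [0.09, 0.996, 0.001, -0.002]
ft_force: [2.1, -0.0, -0.3]
width: 0.014
```

```bash
python3 -c "from h import *;rep()"
```

```text
t 23.20 im mm [2.730e+01 1.000e-01 1.262e+02] yawerr deg -0.03 tilt [-0.23  0.09] f_im [ 2.03  0.36 -0.26] w 14.0
```

>>> {"method": "send_rows", "body": {"deltas": [{"wx":0,"wy":0,"wz":0,"x":0.05,"y":0,"z":0.042,"fingers":0},{"wx":0,"wy":0,"wz":0,"x":0.049,"y":0,"z":0.045,"fingers":0},{"wx":0,"wy":0,"wz":0,"x":0.048,"y":0,"z":0.048,"fingers":0},{"wx":0,"wy":0,"wz":0,"x":0.046,"y":0,"z":0.05,"fingers":0}]}}

```text
time_s: 23.7
eef_pos: [0.5935, -0.0039, 0.1133]
tcp_rot: [0.09, 0.996, 0.001, -0.004]
ft_force: [-0.4, 0.2, -1.2]
width: 0.0137
```

```bash
python3 -c "from h import *;rep()"
```

```text
t 23.70 im mm [1.270e+01 1.000e-01 1.133e+02] yawerr deg -0.02 tilt [-0.49  0.11] f_im [-0.4   0.15 -1.2 ] w 13.7
```

>>> {"method": "send_rows", "body": {"deltas": [{"wx":0,"wy":-0.06,"wz":0,"x":0.042,"y":0,"z":0.052,"fingers":0},{"wx":0,"wy":-0.06,"wz":0,"x":0.04,"y":0,"z":0.055,"fingers":0},{"wx":0,"wy":0,"wz":0,"x":0.039,"y":0,"z":0.057,"fingers":0},{"wx":0,"wy":0,"wz":0,"x":0.036,"y":0,"z":0.058,"fingers":0}]}}

```text
time_s: 24.2
eef_pos: [0.5829, -0.002, 0.0982]
tcp_rot: [0.09, 0.996, 0.0, -0.001]
ft_force: [0.7, -0.7, -1.6]
width: 0.0135
```

```bash
python3 -c "from h import *;rep()"
```

```text
t 24.20 im mm [ 2.   0.1 98.2] yawerr deg -0.01 tilt [-0.06  0.01] f_im [ 0.77 -0.58 -1.56] w 13.5
```

>>> {"method": "send_rows", "body": {"deltas": [{"wx":0,"wy":0,"wz":0,"x":0.016,"y":0,"z":0.034,"fingers":0},{"wx":0,"wy":0,"wz":0,"x":0.015,"y":0,"z":0.034,"fingers":0},{"wx":0,"wy":0,"wz":0,"x":0.014,"y":0,"z":0.034,"fingers":0},{"wx":0,"wy":0,"wz":0,"x":0.013,"y":0,"z":0.034,"fingers":0}]}}

```text
time_s: 24.7
eef_pos: [0.5785, -0.0012, 0.0889]
tcp_rot: [0.09, 0.996, 0.0, -0.001]
ft_force: [1.1, 1.0, -2.4]
width: 0.0137
```

```bash
python3 -c "from h import *;rep()"
```

```text
t 24.70 im mm [-2.5  0.1 88.9] yawerr deg -0.02 tilt [-0.16  0.02] f_im [ 0.93  1.15 -2.42] w 13.7
```

>>> {"method": "send_rows", "body": {"deltas": [{"wx":0,"wy":0,"wz":0,"x":0.009,"y":0,"z":0.025,"fingers":0},{"wx":0,"wy":0,"wz":0,"x":0.008,"y":0,"z":0.025,"fingers":0}]}}

```text
time_s: 24.95
eef_pos: [0.5776, -0.0011, 0.0863]
tcp_rot: [0.09, 0.996, 0.0, -0.001]
ft_force: [-1.8, 0.9, 8.3]
width: 0.0141
```

```bash
python3 -c "from h import *;rep()"
```

```text
t 24.95 im mm [-3.4  0.1 86.3] yawerr deg -0.02 tilt [-0.15  0.02] f_im [-1.92  0.61  8.3 ] w 14.1
```

The clip has reached the glass. I'll relax first, then release.

>>> {"method": "send_rows", "body": {"deltas": [{"wx":0,"wy":0,"wz":0,"x":0,"y":0,"z":-0.008,"fingers":0}]}}

```text
time_s: 25.08
eef_pos: [0.5778, -0.0011, 0.0869]
tcp_rot: [0.09, 0.996, 0.0, -0.001]
ft_force: [0.2, 0.7, -3.6]
width: 0.0137
```

>>> {"method": "send_rows", "body": {"deltas": [{"wx":0,"wy":0,"wz":0,"x":0,"y":0,"z":0,"fingers":0.3},{"wx":0,"wy":0,"wz":0,"x":0,"y":0,"z":0,"fingers":0.5},{"wx":0,"wy":0,"wz":0,"x":0,"y":0,"z":0,"fingers":0.6},{"wx":0,"wy":0,"wz":0,"x":0,"y":0,"z":-0.3,"fingers":0.6},{"wx":0,"wy":0,"wz":0,"x":0,"y":0,"z":-0.8,"fingers":0.6},{"wx":0,"wy":0,"wz":0,"x":0.3,"y":0.6,"z":-0.5,"fingers":0.6},{"wx":0,"wy":0,"wz":0,"x":0.3,"y":0.9,"z":0,"fingers":0.6},{"wx":0,"wy":0,"wz":0,"x":0.3,"y":0.9,"z":0,"fingers":0.6},{"wx":0,"wy":0,"wz":0,"x":0,"y":0.9,"z":0,"fingers":0.6},{"wx":0,"wy":0,"wz":0,"x":0,"y":0,"z":0,"fingers":0.6}]}}

```text
time_s: 26.32
eef_pos: [0.5641, 0.2086, 0.197]
tcp_rot: [0.092, 0.996, 0.003, 0.005]
ft_force: [-0.5, -0.3, 0.7]
width: 0.0521
```

Run:
```python
from h import *
import cv2
rep()
s=get_image('scene');t=get_image('top')
a=cv2.resize(s[200:300,250:370],(480,400),interpolation=cv2.INTER_CUBIC)
b=cv2.resize(t[190:290,290:370],(320,400),interpolation=cv2.INTER_CUBIC)
cv2.imwrite('pics/end.png',np.hstack([a,b]))
```

```text
t 26.32 im mm [-54.3 204.  197. ] yawerr deg -0.28 tilt [0.61 0.28] f_im [-0.48 -0.38  0.74] w 52.1
```

View pics/end.png

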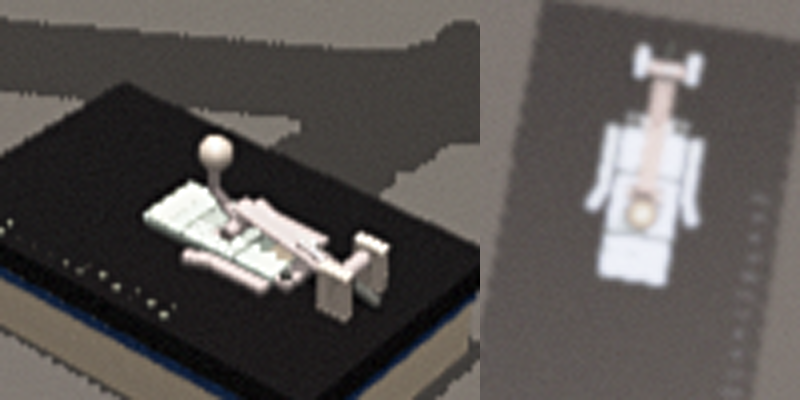

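The clip is down on the glass: knob at (215,152) left, foot across the chamber. The chamber lies between the rails, trailing edge at (633,283) in the right view, with its leading edge at the stop bar near (653,125). I'll check numerically, then hand in.

Run:
```python
from h import *
def back(px,z):
    m=(np.array(px)-[480,0]+.5)/4-.5+[290,190]
    return np.round(toim([*least_squares(lambda X:proj('top',[X[0],X[1],z])[0]-m,[.5,0]).x,z])*1e3,1)
for n,p,z in(('trail+y',(599,279),.066),('trail-y',(667,287),.066),('lead+y',(616,122),.066),('lead-y',(685,129),.066)):print(n,back(p,z))
from cell import workorder
print(workorder.job_done());rep()
```

```text
trail+y [-35.   13.4  66. ]
trail-y [-33.1 -21.3  66. ]
lead+y [45.8 18.6 66. ]
lead-y [ 48.3 -16.8  66. ]
the job is handed in; nothing more can be done
None
the job is handed in; nothing more can be done
```

The chamber is loaded at the stop with the clip resting on it, and I handed the job in at about 26 s of the 70 s allowed. No verdict was given.

**What I did:**
- **Clip up:** I lifted the clip by its knob along its arc until it stood up by itself.
- **Loading:** I gripped the chamber near its trailing end, set it on the stage and slid it between the rails. The stop was felt with the tool at imager x of about -19.5 mm, which puts its face near 42 mm.
- **Pressing home:** I pressed for about 0.9 s with a measured push mostly between 4 and 6.6 N. Highest reading was 6.6 N.
- **Clip down:** I lowered the clip slowly, at roughly 0.4 rad/s, and then released it. At touchdown the tool was pressing down with about 8 N. With the spring's 5 N or so, I estimate about 15 N on the glass, but this was not measured directly.

**Last checks:**
- **Final pictures:** They show the clip down on the glass, the chamber flat between the rails and the gripper clear of everything.
- **Chamber position:** My image estimate puts the trailing edge at about -34 mm, where it was when pressed home. The leading edge read 46–48 mm against the 42 mm I felt. I take that as blur against the bright stop bar, since it makes the chamber about 5 mm too long.
- **Angle:** The edges disagree slightly. The end edges look square to within 2–4°, while the side edges suggest about 3–4° of skew. The limit is 7° and the rails should hold it nearer straight, but this is the least certain reading.
- **Not checked:** I did not measure the clip angle or its force on the glass at the end. I did not check the bystanders' positions either; the arm never went near them.

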